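# Uncover the levelling knob and hold the sprung shelf level

## Robot

A 7-joint arm with a two-finger parallel gripper is mounted at the origin on a cart in front of the work surface, level with it; the furniture and walls round the work are solid. World frame = base frame: x ahead of the robot, y to its left, z up, the work surface at z = 0. Lengths are in m, angles in rad, forces in N, time in s.
With the tool pointing down it reaches from about 0.4 to 0.85 m from the base axis. Payload 10.4 kg.
Tool frame: the origin (TCP) lies at the very end of the fingers, on their centre line; the grasp point (between the pads) lies r.tcp_to_grasp behind it (r.tcp_to_grasp is the distance from the TCP to the grasp point, in m); z points along the fingers, y is the line along which they close (so a half turn about z gives the same grasp; the last joint's range is limited). The gripper opens to 87 mm and grips with 3 to 60 N. Pads are 19 mm wide; open, the fingers measure 117 mm over their backs; the gripper's body (75 mm by 190 mm) begins 51 mm behind the grasp point.
Start: joints at [1.245, 0.332, -0.065, 1.46, 0.022, 1.35, -0.088], TCP at [0.186, -0.597, 0.223] pointing down, gripper open.
Joint ranges: [-2.6, 2.6], [-0.5, 2.12], [-1.47, 1.34], [0.16, 2.42], [-1.27, 4.41], [0.06, 2.06], [-2.6, 2.6]. Speed limits (rad/s): [2.22, 2.22, 2.79, 2.79, 3.14, 3.14, 3.14].

## Interface

Orientations are given as a unit quaternion [x, y, z, w].
In Python, from bench import monitor, cams, ticket, r gives the robot as it stands.
- The arm moves only by the shell command python3 -m crank 'ROWS' [OPENING] [FORCE]. ROWS is a JSON object whose one key "steps" holds a list of rows, each a list of 2 entries, a list of its own where there are three numbers: the shift along the world's x, y, z in units of 25 mm (1.0 is 25 mm), then the turn, a rotation vector about the world's x, y, z in units of 5 degrees (1.0 is 5 degrees). In form: {"steps": [[[x, y, z], [ax, ay, az]], ...]}. A call has 1 to 10 rows; each row shifts and turns the commanded pose from where the row before left it; what a row does not reach is not made up. A row lasts 1/12 s, in which the tool goes at most 41.7 mm and 7.16 degrees, less where a joint would pass 70% of its speed; a pose out of reach is approached as far as the arm can. A call is refused whole if a number of a shift passes 1 or a number of a turn 1, either way. A call with a gripper value outside its range is refused whole. OPENING is the finger opening in mm, from 0 to 87, set as the call begins (- or left out, the last holds). The fingers move at their own pace and stop on an object; FORCE is the grip in N (left out, the last holds). Time passes only in rows, so rows that do not move let the fingers close. It gives the time, the measured TCP pose, the force, the opening and the grip force at its end, in the units of the state.
- monitor.read_state(): the state, without advancing time (a new reading comes with each control period).
- cams.camera(name): name is "scene" or "top" or "wrist"; returns a dict with "pixels" (384x512x3 uint8, blue, green, red), "z_map" (384x512 float32, m along the optical axis (not along the pixel's ray), 0 where there is no reading), "vfov" (degrees; the focal length in pixels is half the picture's height over the tangent of half this angle, whatever the lens; pixels are square), "cx", "cy" (the principal point, pixels), "k1" (the pictures are not rectified: a ray, as slopes to the right and down, at radius r is drawn at 1 + k1 r^2 times it, then the intrinsics apply), "T" (4x4, takes a point from camera to world coordinates). Camera axes: x right, y up, looking along -z (the intrinsics and any distortion apply to the point x, -y, -z); pixel columns grow to the right and rows downward; lengths in m; the calibration is good to about 2 mm. A picture is of the moment at which its call begins.
- ticket.close_job(): hands the job in; it is judged then, once.
The state is a dict: "time": time; "joint_positions": joint angles; "joint_vel": joint speeds; "joint_torque": joint torques, N m; "ee_pos": TCP position; "eef_rot": TCP orientation; "ft_force": force on the tool from outside, world axes, zero at the start; "torque": the same for the moment, N m; "width": finger opening in m; "grip_force": force on a finger pad.
Only numpy, scipy, OpenCV 4.12 (cv2) and the standard library are available. Lean on these libraries where they do the work, as an engineer would, in place of code of your own. Each camera call takes 0.05 s, during which the arm holds its last target. There are 200 camera calls.

## Task

On the bench is a small metal shelf with a spirit level on it, hinged at one end and standing on a screw foot under the round knurled knob at the other; a spring lifts the knob end, so the foot stands on its pad only while you press the knob down. First lift the steel sleeve off the knob and stand it upright on the bench itself, off the shelf and its base, and let go of it. Then grip the knob and press it down until the foot stands on the pad, and still pressing turn it until the bubble sits between the two rings of the level; finish while still holding the knob pressed down with the bubble centred, and leave the other things on the bench where they are.

Things in the scene. Friction and masses are not known exactly. Their poses are not given: they have to be found in the camera images.
- shelf_base: grey base of the levelling shelf, 120 mm (its x) by 330 mm (its y), 12 mm thick, fixed on the bench; origin at the centre of its underside, z up. The shelf's hinge is at its +y end (axis along its x at y = +135 mm, z = 45 mm), the knob and foot near its -y end, at x = 0, y = -105 mm.
- shelf_top: the hinged shelf: aluminium plate 92 mm wide, 300 mm long, 10 mm thick; origin on the hinge axis, in the middle of its thickness; the plate runs from y = -285 to +15 mm and the knob's axis is at y = -240 mm. Level, its top face is 50 mm above the bench; at rest a spring holds the knob end 8 mm higher, against a stop. It takes about 5 N on the knob to push it down.
- knob_top (a point): centre of the knob's top face. The knurled steel knob is an upright cylinder 30 mm in diameter whose rim is 12 to 38 mm above the shelf's top face, on a 16 mm stem. Counterclockwise from above draws the foot in (the pressed knob end sinks 3.2 mm a radian and the hand must follow it down), clockwise drives it out.
- knob: the knob; origin on its axis at the foot of its stem, 36 mm below its top face; z up along its axis; it turns with the knob. It stays where it is turned, needs about 0.1 N m, and turns about 1.6 rad either way from the level setting. The foot always starts too far out, by 0.85 to 1.35 rad of the knob.
- vial_mid (a point): centre of the green glass vial of the spirit level on the shelf, midway between its two dark rings; the vial lies along the shelf (base y), 98 mm long and 19 mm in diameter, in a dark metal mount about 120 mm long that stands 31 mm above the shelf; its centre is 165 mm from the knob's axis
- bubble (a joint): place of the white bubble along the green vial in m: 0 = centred between the rings, positive = towards the knob (knob end too high), negative = knob end too low. The bubble is 16 mm long, the rings 22 mm apart; about +0.030 with the knob released. It moves 3.75 mm for each mm the knob end rises or sinks: with the foot on its pad 12 mm for each rad of the knob.
- foot: the screw foot under the knob end of the shelf, on the knob's axis: 24 mm rubber tip, which hardly gives, on a 12 mm steel screw; origin at the centre of its lower face
- foot_pad: the round steel pad on the base, 40 mm in diameter and 4 mm high, on which the foot stands when the knob is pressed; origin at the centre of its underside
- sleeve: plain steel sleeve, an open tube 53 mm in outer diameter and 46 mm high with a bore of about 40 mm, about 0.25 kg; it stands on the shelf round the knob; origin at the centre of its underside, z up along its axis
- coupler: bystander: grey quick coupler 24 x 50 x 25 mm lying on the bench; origin at the centre of its underside
- elbow: bystander: steel elbow fitting 65 x 67 x 24 mm lying on the bench; origin at the centre of its underside

How it is judged:
By the outcome, as a careful person would: the job done as asked, in the order asked, and still so for the second after the job is handed in, while the arm keeps its last pose, push and grip.
It also fails if it takes over 58 s, if anything falls off the work surface, if the arm or the gripper's body presses on something with over 40 N, if the wrist force passes 120 N, or if a joint passes its speed limit or range.

## Working session

There is one attempt and no reset: what is moved stays moved. The work goes in short steps, Python scripts to look and compute and a shell command to move; the robot and the scene stay as the last step left them, time stands still between calls to the robot, and variables do not carry over. Pictures are saved under pics/ and viewed, at most 10 in all, crops included, and the job is handed in when it is done.

```bash
ls; mkdir -p pics
cat > h.py <<'E'
import numpy as np, cv2
from bench import monitor, cams, ticket, r
def cam(n, save=None):
    c=cams.camera(n)
    if save: cv2.imwrite('pics/'+save,c['pixels'])
    return c
def pts(c):
    """world point per pixel from depth"""
    h,w=c['z_map'].shape; f=h/2/np.tan(np.radians(c['vfov'])/2)
    K=np.array([[f,0,c['cx']],[0,f,c['cy']],[0,0,1.]])
    u,v=np.meshgrid(np.arange(w),np.arange(h))
    uv=np.stack([u,v],-1).reshape(-1,1,2).astype(float)
    s=cv2.undistortPoints(uv,K,np.array([c['k1'],0,0,0,0.]) ).reshape(h,w,2)
    z=c['z_map']; P=np.stack([s[...,0]*z,-s[...,1]*z,-z,np.ones_like(z)],-1)
    return (P@np.array(c['T']).T)[...,:3]
def ray(c,u,v,zp):
    h,w=c['z_map'].shape; f=h/2/np.tan(np.radians(c['vfov'])/2)
    K=np.array([[f,0,c['cx']],[0,f,c['cy']],[0,0,1.]])
    s=cv2.undistortPoints(np.array([[[u,v]]],float),K,np.array([c['k1'],0,0,0,0.]))[0,0]
    T=np.array(c['T']); d=T[:3,:3]@[s[0],-s[1],-1]; o=T[:3,3]
    return o+d*(zp-o[2])/d[2]
E
python3 - <<'E'
from h import *
s=monitor.read_state();print(s,r.tcp_to_grasp)
a=cam('top');b=cam('scene')
cv2.imwrite('pics/a.png',np.hstack([cv2.resize(x['pixels'],(400,300)) for x in (a,b)]))
cv2.imwrite('pics/top.png',a['pixels'])
for c in (a,b):
    P=pts(c);print(c['T'],c['vfov'],c['k1']);
E
```

```text
pics
{'time': 0.0, 'joint_positions': array([ 1.24540042,  0.33286548, -0.0647046 ,  1.46095241,  0.0216124 ,
        1.34989457, -0.08851238]), 'joint_vel': array([-5.46192917e-04, -6.62920638e-04, -7.76281674e-04,  8.32737000e-04,
        9.46228653e-05,  7.12764503e-04, -2.10915625e-04]), 'joint_torque': array([-1.67704606e-03, -6.23262119e+01,  2.33436510e-02, -3.89899492e+01,
       -6.16274960e-02,  3.95147467e-02,  1.19635720e-04]), 'ee_pos': array([ 0.18624483, -0.59619552,  0.22175265]), 'eef_rot': array([ 9.88559754e-01,  1.50828066e-01, -1.45346296e-04, -6.96898169e-04]), 'ft_force': array([0.54210823, 0.78979536, 0.23178532]), 'torque': array([ 0.03976411,  0.01191261, -0.00843788]), 'grip_force': 0.0, 'width': 0.08695722481140143} 0.0187
[[-0.00727813  0.99142117 -0.13050325  0.36417256]
 [-0.99994266 -0.0082409  -0.00683886 -0.10224674]
 [-0.00785566  0.13044599  0.99142429  1.08445658]
 [ 0.          0.          0.          1.        ]] 57.50051482336646 -0.07933625304788236
[[-0.73324967  0.31008444 -0.60513846 -0.40068548]
 [-0.67995729 -0.3366553   0.65139949  0.8898581 ]
 [-0.00173423  0.88910677  0.45769657  0.76330152]
 [ 0.          0.          0.          1.        ]] 48.13447280534774 0.013891093128206194
```

View pics/a.png

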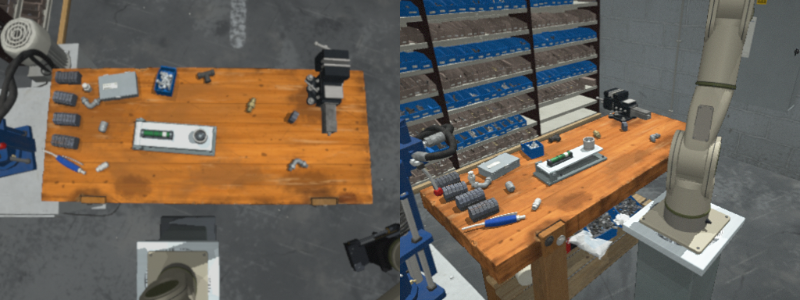

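Run:
```python
from h import *
a=cam('top');P=pts(a);hsv=cv2.cvtColor(a['pixels'],cv2.COLOR_BGR2HSV)
m=(cv2.inRange(hsv,(40,80,40),(90,255,255))>0)
print('green',m.sum(),[np.median(P[m],0)],P[m].min(0),P[m].max(0))
x,y,z=P[...,0],P[...,1],P[...,2]
ok=a['z_map']>0
m=ok&(z>.02)&(z<.3)&(x>.2)&(x<.9)
n,l,st,ce=cv2.connectedComponentsWithStats(m.astype(np.uint8))
for i in range(1,n):
    if st[i,4]>40: 
        q=P[l==i]; print(st[i],q.min(0).round(3),q.max(0).round(3),np.median(q,0).round(3))
# plate
for lo,hi in((.045,.065),(.07,.09),(.09,.115)):
    mm=ok&(z>lo)&(z<hi)&(x>.2)&(x<.9)
    n,l,st,ce=cv2.connectedComponentsWithStats(mm.astype(np.uint8))
    for i in range(1,n):
        if st[i,4]>30:
            v,u=np.nonzero(l==i); q=P[l==i]; rc=cv2.minAreaRect((q[:,:2]*1000).astype(np.float32))
            print(lo,hi,st[i],rc,np.median(q[:,2]))
```

```text
green 155 [array([0.56131852, 0.08452011, 0.0785488 ])] [ 0.36417256 -0.10224674  0.07140623] [0.57426495 0.1214707  1.08445658]
[  6  63  50  42 612] [0.694 0.494 0.023] [0.9   0.626 0.3  ] [0.811 0.538 0.227]
[ 390   63   59  111 3633] [ 0.552 -0.671  0.02 ] [ 0.883 -0.509  0.156] [ 0.752 -0.579  0.108]
[197  84  29  38 564] [0.731 0.007 0.02 ] [0.853 0.092 0.062] [0.783 0.049 0.034]
[253  88  22  17 129] [ 0.787 -0.15   0.02 ] [ 0.84  -0.082  0.028] [ 0.82  -0.118  0.022]
[ 70  91  33  16 474] [0.789 0.411 0.02 ] [0.843 0.508 0.053] [0.81  0.453 0.042]
[ 104   91   73   47 1619] [0.686 0.161 0.02 ] [0.831 0.397 0.045] [0.765 0.248 0.038]
[105 106  12  11  87] [0.756 0.359 0.02 ] [0.785 0.387 0.05 ] [0.766 0.371 0.037]
[ 67 116  31  19 423] [0.695 0.421 0.02 ] [0.755 0.514 0.05 ] [0.721 0.461 0.043]
[317 125  10  18  78] [ 0.661 -0.312  0.02 ] [ 0.716 -0.282  0.029] [ 0.688 -0.295  0.023]
[370 141  13  16 118] [ 0.613 -0.482  0.021] [ 0.662 -0.446  0.046] [ 0.635 -0.463  0.038]
[ 67 144  34  17 487] [0.611 0.404 0.02 ] [0.662 0.504 0.049] [0.633 0.451 0.042]
[  0 151  24  58 805] [
[... 3135 characters left out ...]
812), (64.84257507324219, 34.27568435668945), 29.085107803344727) 0.10139086368287853
0.09 0.115 [411  89  29  44 589] ((733.9882202148438, -595.5742797851562), (82.89697265625, 125.93365478515625), 88.68952178955078) 0.10437386486223488
0.09 0.115 [  1 165   7  19  89] ((555.4474487304688, 666.3496704101562), (54.432647705078125, 7.8064374923706055), 12.847737312316895) 0.10011868591693229
0.09 0.115 [247 165  18  19 103] ((547.176025390625, -89.82965087890625), (48.627471923828125, 50.94701385498047), 89.64891052246094) 0.10201286881814986
0.09 0.115 [251 169  10  11  83] ((547.2998046875, -89.71704864501953), (25.941640853881836, 28.810827255249023), 89.54663848876953) 0.09468825635356592
```

The pictures show the shelf's knob and sleeve around full-res top pixel (255,174), the vial at (200,171), and clear bench to the right of the shelf. The knob comes out at about (0.547,-0.090), 165 mm from the vial, which matches the given distance. I'm moving above it now.

```bash
R='x'; python3 -m crank '{"steps":[[[0.7,1,0],[0,0,0]],[[0.7,1,0],[0,0,0]],[[0.7,1,0],[0,0,0]],[[0.7,1,0],[0,0,0]],[[0.7,1,0],[0,0,0]],[[0.7,1,0],[0,0,0]],[[0.7,1,0],[0,0,0]],[[0.7,1,0],[0,0,0]],[[0.7,1,0],[0,0,0]],[[0.7,1,0],[0,0,0]]]}' 87
python3 -m crank '{"steps":[[[0.7,1,0],[0,0,0]],[[0.7,1,0],[0,0,0]],[[0.7,1,0],[0,0,0]],[[0.7,1,0],[0,0,0]],[[0.7,1,0],[0,0,0]],[[0.7,1,0],[0,0,0]],[[0.7,1,0],[0,0,0]],[[0.7,1,0],[0,0,0]],[[0.7,1,0],[0,0,0]],[[0,0,0],[0,0,0]]]}'
```

```text
time: 0.98
ee_pos: [0.3619, -0.3452, 0.2225]
eef_rot: [0.989, 0.151, -0.0, 0.0]
ft_force: [-0.0, 0.3, 0.9]
width: 0.0868
grip_force: 0.0
time: 1.82
ee_pos: [0.5213, -0.1152, 0.2225]
eef_rot: [0.988, 0.155, 0.001, -0.001]
ft_force: [-0.6, -0.2, 0.1]
width: 0.0868
grip_force: 0.0
```

```bash
cat > meas.py <<'E'
from h import *
import sys
tag=sys.argv[1]
s=monitor.read_state();print(s['ee_pos'].round(4),s['joint_positions'].round(3))
c=cam('wrist',tag+'w.png');P=pts(c);z=P[...,2];ok=c['z_map']>0
print('cam',np.array(c['T']).round(3).tolist())
d=np.hypot(P[...,0]-.547,P[...,1]+.09)
for lo,hi in((.088,.0975),(.0985,.112)):
    m=(ok&(z>lo)&(z<hi)&(d<.06)).astype(np.uint8)
    q=P[m>0]
    if len(q)>5:
        (cc),rad=cv2.minEnclosingCircle((q[:,:2]*1000).astype(np.float32));print(lo,m.sum(),'circ',cc,rad,'z',np.median(q[:,2]),'med',np.median(q,0).round(4))
E
python3 meas.py m1
```

```text
[ 0.5213 -0.1152  0.2225] [ 0.609  0.17  -0.528  1.68   0.086  1.314 -1.194]
cam [[0.306, 0.919, 0.247, 0.588], [-0.952, 0.296, 0.077, -0.094], [-0.003, -0.259, 0.966, 0.384], [0.0, 0.0, 0.0, 1.0]]
0.088 882 circ (550.191162109375, -91.59583282470703) 24.085359573364258 z 0.09521510135121777 med [ 0.5472 -0.0906  0.0952]
0.0985 785 circ (548.1325073242188, -90.76988220214844) 26.01634979248047 z 0.10300344807483869 med [ 0.5479 -0.0907  0.103 ]
```

View pics/m1w.png

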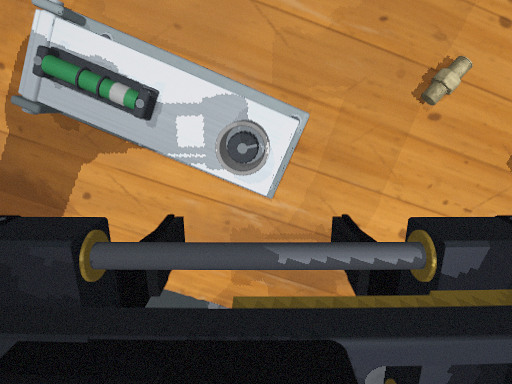

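```bash
python3 -m crank '{"steps":[[[0.55,0.5,-0.5],[0,0,0]],[[0.5,0.48,-0.8],[0,0,0]],[[0,0,-0.8],[0,0,0]],[[0,0,-0.5],[0,0,0]],[[0,0,0],[0,0,0]],[[0,0,0],[0,0,0]]]}'; python3 meas.py m2
```

```text
time: 2.37
ee_pos: [0.5444, -0.0982, 0.1575]
eef_rot: [0.989, 0.15, -0.001, 0.0]
ft_force: [1.5, 0.4, 0.1]
width: 0.0872
grip_force: 0.0
[ 0.5444 -0.0982  0.1575] [ 0.556  0.268 -0.534  1.715  0.145  1.2   -1.284]
cam [[0.297, 0.921, 0.25, 0.612], [-0.955, 0.287, 0.077, -0.077], [-0.001, -0.262, 0.965, 0.319], [0.0, 0.0, 0.0, 1.0]]
0.088 1514 circ (550.5267333984375, -90.99972534179688) 24.559499740600586 z 0.0951395286097528 med [ 0.5475 -0.0908  0.0951]
0.0985 1263 circ (547.9349975585938, -90.75254821777344) 26.218557357788086 z 0.10299215984301 med [ 0.5477 -0.0912  0.103 ]
```

```bash
python3 -m crank '{"steps":[[[0.13,0.28,0],[0,0,0]],[[0,0,-0.6],[0,0,0]],[[0,0,-0.8],[0,0,0]],[[0,0,-0.8],[0,0,0]],[[0,0,-0.7],[0,0,0]],[[0,0,-0.5],[0,0,0]],[[0,0,-0.18],[0,0,0]],[[0,0,0],[0,0,0]],[[0,0,0],[0,0,0]]]}'
```

```text
time: 3.17
ee_pos: [0.5491, -0.09, 0.0691]
eef_rot: [0.989, 0.151, 0.001, 0.0]
ft_force: [0.2, 0.1, -0.5]
width: 0.0868
grip_force: 0.0
```

```bash
python3 -m crank '{"steps":[[[0,0,0],[0,0,0]],[[0,0,0],[0,0,0]],[[0,0,0],[0,0,0]],[[0,0,0],[0,0,0]],[[0,0,0],[0,0,0]],[[0,0,0],[0,0,0]],[[0,0,0],[0,0,0]],[[0,0,0],[0,0,0]]]}' 40 20
```

```text
time: 3.83
ee_pos: [0.5485, -0.0902, 0.0682]
eef_rot: [0.989, 0.151, 0.0, 0.0]
ft_force: [-0.5, -1.3, 0.9]
width: 0.0506
grip_force: 20.0
```

```bash
python3 -m crank '{"steps":[[[0,0,0.2],[0,0,0]],[[0,0,0.3],[0,0,0]],[[0,0,0.4],[0,0,0]],[[0,0,0.5],[0,0,0]],[[0,0,0.6],[0,0,0]],[[0,0,0.6],[0,0,0]],[[0,0,0.4],[0,0,0]],[[0,0,0],[0,0,0]],[[0,0,0],[0,0,0]]]}'
python3 - <<'E'
from h import *
w=cam('wrist');t=cam('scene')
cv2.imwrite('pics/l.png',np.hstack([w['pixels'][:,:400],cv2.resize(t['pixels'][150:270,150:283],(400,384))]))
E
```

```text
time: 4.58
ee_pos: [0.5487, -0.0902, 0.1437]
eef_rot: [0.989, 0.151, 0.001, 0.0]
ft_force: [-0.6, 0.7, -4.1]
width: 0.0509
grip_force: 19.9
```

View pics/l.png

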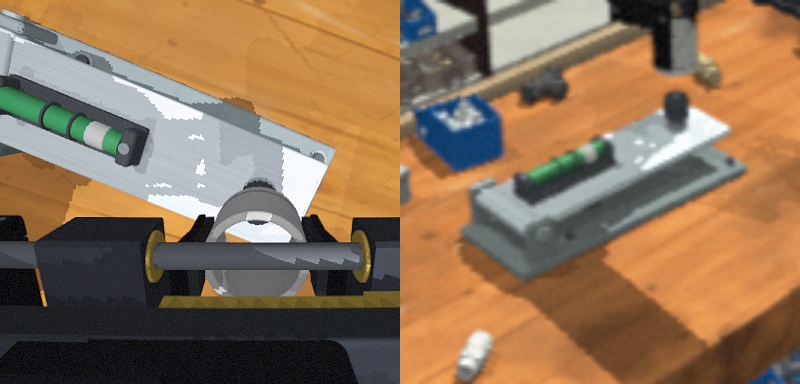

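Wrist view: the sleeve is in the fingers (255,240) and the knob is clear (258,185). In the scene crop the knob stands free at (676,108). Next I carry the sleeve to the open bench.

```bash
python3 -m crank '{"steps":[[[0,-0.5,0],[0,0,0]],[[-0.1,-0.8,0],[0,0,0]],[[-0.1,-1,0],[0,0,0]],[[-0.1,-1,0],[0,0,0]],[[-0.1,-1,0],[0,0,0]],[[-0.1,-1,0],[0,0,0]],[[-0.1,-0.8,-0.3],[0,0,0]],[[-0.1,-0.5,-0.6],[0,0,0]],[[0,-0.2,-0.9],[0,0,0]],[[0,0,-0.9],[0,0,0]]]}'
python3 -m crank '{"steps":[[[0,0,-0.8],[0,0,0]],[[0,0,-0.6],[0,0,0]],[[0,0,-0.4],[0,0,0]],[[0,0,-0.2],[0,0,0]],[[0,0,0],[0,0,0]],[[0,0,0],[0,0,0]]]}'
```

```text
time: 5.52
ee_pos: [0.5298, -0.2634, 0.0742]
eef_rot: [0.989, 0.149, -0.0, 0.001]
ft_force: [-0.1, 0.4, -4.3]
width: 0.0504
grip_force: 19.9
time: 6.02
ee_pos: [0.5311, -0.2604, 0.026]
eef_rot: [0.989, 0.151, 0.0, 0.0]
ft_force: [0.1, -0.5, -2.8]
width: 0.0508
grip_force: 19.9
```

Bottom is about 15 mm up; lowering gently.

```bash
python3 -m crank '{"steps":[[[0,0,-0.2],[0,0,0]],[[0,0,-0.15],[0,0,0]],[[0,0,-0.1],[0,0,0]],[[0,0,0],[0,0,0]],[[0,0,0],[0,0,0]]]}'
python3 -m crank '{"steps":[[[0,0,-0.05],[0,0,0]],[[0,0,0],[0,0,0]],[[0,0,0],[0,0,0]]]}'
```

```text
time: 6.43
ee_pos: [0.5308, -0.26, 0.0143]
eef_rot: [0.989, 0.151, -0.0, -0.0]
ft_force: [0.5, -0.2, -2.8]
width: 0.0508
grip_force: 19.9
time: 6.68
ee_pos: [0.5309, -0.2601, 0.0131]
eef_rot: [0.989, 0.151, 0.0, 0.0]
ft_force: [1.1, -0.9, -3.1]
width: 0.0507
grip_force: 19.9
```

```bash
python3 -m crank '{"steps":[[[0,0,-0.05],[0,0,0]],[[0,0,0],[0,0,0]],[[0,0,0],[0,0,0]]]}'
python3 -m crank '{"steps":[[[0,0,-0.03],[0,0,0]],[[0,0,0],[0,0,0]],[[0,0,0],[0,0,0]]]}'
```

```text
time: 6.93
ee_pos: [0.5308, -0.2601, 0.0117]
eef_rot: [0.989, 0.151, -0.0, 0.0]
ft_force: [-0.4, 0.1, -2.6]
width: 0.0504
grip_force: 19.9
time: 7.18
ee_pos: [0.5309, -0.2601, 0.0111]
eef_rot: [0.989, 0.151, 0.0, 0.0]
ft_force: [0.5, -0.1, -2.1]
width: 0.0506
grip_force: 19.9
```

```bash
python3 -m crank '{"steps":[[[0,0,-0.03],[0,0,0]],[[0,0,0],[0,0,0]],[[0,0,0],[0,0,0]]]}'
python3 -m crank '{"steps":[[[0,0,-0.03],[0,0,0]],[[0,0,0],[0,0,0]],[[0,0,0],[0,0,0]]]}'
```

```text
time: 7.43
ee_pos: [0.5309, -0.2602, 0.0107]
eef_rot: [0.989, 0.151, 0.0, 0.0]
ft_force: [-2.7, 0.4, 3.8]
width: 0.0506
grip_force: 19.9
time: 7.68
ee_pos: [0.531, -0.2603, 0.0104]
eef_rot: [0.989, 0.151, 0.0, 0.0]
ft_force: [-5.0, 1.1, 8.4]
width: 0.0505
grip_force: 20.0
```

```bash
python3 -m crank '{"steps":[[[0,0,0],[0,0,0]],[[0,0,0],[0,0,0]],[[0,0,0],[0,0,0]],[[0,0,0],[0,0,0]],[[0,0,0],[0,0,0]],[[0,0,0],[0,0,0]]]}' 87
python3 -m crank '{"steps":[[[0,0,0.3],[0,0,0]],[[0,0,0.6],[0,0,0]],[[0,0,1],[0,0,0]],[[0,0,1],[0,0,0]],[[0,0,1],[0,0,0]],[[0,0.6,1],[0,0,0]],[[0.1,1,0.8],[0,0,0]],[[0.1,1,0],[0,0,0]],[[0.1,1,0],[0,0,0]],[[0,0,0],[0,0,0]]]}'
python3 - <<'E'
from h import *
c=cam('wrist');t=cam('scene');P=pts(c);z=P[...,2];ok=c['z_map']>0
s=monitor.read_state();print(s['ee_pos'],s['joint_positions'].round(2))
cv2.imwrite('pics/p.png',np.hstack([c['pixels'][:,:450],cv2.resize(t['pixels'][150:270,180:290],(350,384))]))
for n,x,y,lo,hi in(('sleeve',.531,-.26,.038,.054),('knob',.547,-.09,.087,.1)):
    m=ok&(z>lo)&(z<hi)&(np.hypot(P[...,0]-x,P[...,1]-y)<.05);q=P[m]
    if m.sum()>5:print(n,m.sum(),cv2.minEnclosingCircle((q[:,:2]*1000).astype(np.float32)),np.median(q,0))
E
```

```text
time: 8.18
ee_pos: [0.5309, -0.26, 0.0095]
eef_rot: [0.989, 0.151, 0.0, 0.0]
ft_force: [0.1, -0.6, 0.2]
width: 0.0817
grip_force: 0.0
time: 9.02
ee_pos: [0.5396, -0.164, 0.1535]
eef_rot: [0.988, 0.154, 0.001, -0.001]
ft_force: [0.1, 0.4, 0.2]
width: 0.0869
grip_force: 0.0
[ 0.53865406 -0.16907861  0.15275392] [ 0.64  0.29 -0.49  1.69  0.15  1.19 -1.15]
sleeve 648 ((530.32763671875, -260.5255126953125), 26.049955368041992) [ 0.540254   -0.24980816  0.04478608]
knob 1324 ((547.4520874023438, -90.86649322509766), 16.001379013061523) [ 0.54891941 -0.09178902  0.09528691]
```

View pics/p.png

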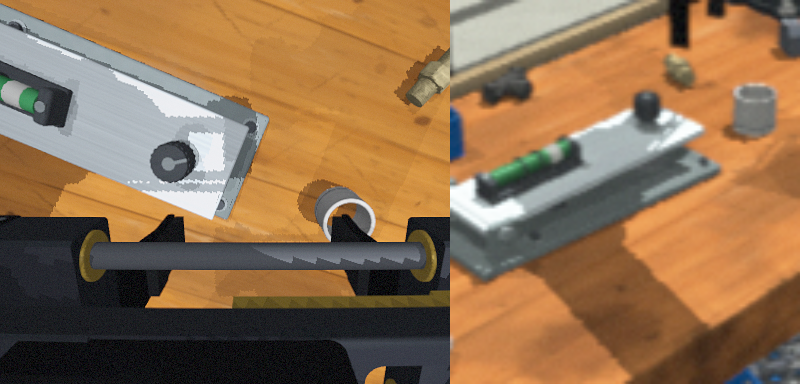

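The sleeve stands upright on the bench at scene crop (754,110), measured at (0.530,-0.2605). The knob is clear in the wrist view at (172,162), measured at (0.5475,-0.0905). I go over the knob next.

```bash
python3 -m crank '{"steps":[[[0.15,1,0],[0,0,0]],[[0.1,1,0],[0,0,0]],[[0.1,0.8,-0.2],[0,0,0]],[[0,0.34,-0.5],[0,0,0]],[[0,0,-0.5],[0,0,0]],[[0,0,0],[0,0,0]],[[0,0,0],[0,0,0]],[[0,0,0],[0,0,0]]]}'
python3 meas.py k
```

```text
time: 9.78
ee_pos: [0.5469, -0.0935, 0.1219]
eef_rot: [0.989, 0.15, -0.0, 0.0]
ft_force: [0.2, 0.2, 0.2]
width: 0.0872
grip_force: 0.0
[ 0.5469 -0.0935  0.1219] [ 0.543  0.307 -0.533  1.749  0.171  1.132 -1.313]
cam [[0.296, 0.922, 0.25, 0.615], [-0.955, 0.286, 0.077, -0.073], [-0.0, -0.261, 0.965, 0.283], [0.0, 0.0, 0.0, 1.0]]
0.088 1547 circ (547.541748046875, -90.87168884277344) 15.818753242492676 z 0.09532262187967361 med [ 0.5493 -0.0905  0.0953]
```

```bash
python3 -m crank '{"steps":[[[0.02,0.1,-0.3],[0,0,0]],[[0,0,-0.6],[0,0,0]],[[0,0,-0.6],[0,0,0]],[[0,0,-0.5],[0,0,0]],[[0,0,-0.3],[0,0,0]],[[0,0,0],[0,0,0]],[[0,0,0],[0,0,0]],[[0,0,0],[0,0,0]]]}'
python3 -m crank '{"steps":[[[0,0,0],[0,0,0]],[[0,0,0],[0,0,0]],[[0,0,0],[0,0,0]],[[0,0,0],[0,0,0]],[[0,0,0],[0,0,0]],[[0,0,0],[0,0,0]],[[0,0,0],[0,0,0]],[[0,0,0],[0,0,0]],[[0,0,0],[0,0,0]],[[0,0,0],[0,0,0]]]}' 15 45
```

```text
time: 10.5
ee_pos: [0.5482, -0.0891, 0.0653]
eef_rot: [0.989, 0.151, 0.001, 0.0]
ft_force: [-0.2, -0.4, -0.4]
width: 0.087
grip_force: 0.0
time: 11.33
ee_pos: [0.5482, -0.091, 0.0647]
eef_rot: [0.989, 0.15, 0.001, 0.001]
ft_force: [3.4, -0.6, -4.6]
width: 0.0288
grip_force: 45.0
```

```bash
python3 -m crank '{"steps":[[[0,0,-0.06],[0,0,0]],[[0,0,-0.06],[0,0,0]],[[0,0,0],[0,0,0]],[[0,0,0],[0,0,0]]]}'
python3 -m crank '{"steps":[[[0,0,-0.06],[0,0,0]],[[0,0,0],[0,0,0]],[[0,0,0],[0,0,0]]]}'
```

```text
time: 11.67
ee_pos: [0.5482, -0.0911, 0.0624]
eef_rot: [0.989, 0.15, 0.0, 0.001]
ft_force: [-0.4, -6.3, 6.0]
width: 0.0288
grip_force: 44.8
time: 11.92
ee_pos: [0.5482, -0.0912, 0.061]
eef_rot: [0.989, 0.15, 0.0, 0.001]
ft_force: [-1.2, -6.4, 6.8]
width: 0.0289
grip_force: 44.7
```

```bash
python3 -m crank '{"steps":[[[0,0,-0.05],[0,0,0]],[[0,0,0],[0,0,0]],[[0,0,0],[0,0,0]]]}'
python3 -m crank '{"steps":[[[0,0,-0.05],[0,0,0]],[[0,0,0],[0,0,0]],[[0,0,0],[0,0,0]]]}'
cat > b.py <<'E'
from h import *
import sys
s=monitor.read_state();print(s['ee_pos'].round(4),s['ft_force'].round(1),s['torque'].round(2),s['joint_positions'].round(2),s['grip_force'])
for n in('wrist','top'):
    c=cam(n,sys.argv[1]+n+'.png');hsv=cv2.cvtColor(c['pixels'],cv2.COLOR_BGR2HSV);P=pts(c);ok=c['z_map']>0
    X,Y,z=P[...,0],P[...,1],P[...,2]
    a=np.array([.547,-.0905])-np.array([.5615,.0745]);a/=np.hypot(*a)
    al=(X-.5615)*a[0]+(Y-.0745)*a[1]; pe=-(X-.5615)*a[1]+(Y-.0745)*a[0]
    reg=ok&(abs(al)<.058)&(abs(pe)<.012)&(z>.06)
    g=reg&(cv2.inRange(hsv,(40,60,30),(95,255,255))>0)
    w=reg&(hsv[...,1]<60)&(hsv[...,2]>140)&(z>.065)
    print(n,'green',g.sum(),'w',w.sum())
    if g.sum()>20 and w.sum()>5:
        h=lambda m:np.histogram(al[m],np.arange(-.058,.06,.002))[0]
        G,W=h(g),h(w)
        print(' green ext',np.percentile(al[g],[1,99]).round(4),'white',np.percentile(al[w],[3,50,97]).round(4))
        print(' ',[(int(1000*e),int(p),int(q)) for e,p,q in zip(np.arange(-.058,.06,.002),G,W)])
E
python3 b.py q1
```

```text
time: 12.17
ee_pos: [0.5482, -0.0914, 0.0598]
eef_rot: [0.989, 0.15, 0.0, 0.001]
ft_force: [-1.8, -7.1, 8.3]
width: 0.029
grip_force: 44.7
time: 12.42
ee_pos: [0.5482, -0.0914, 0.0591]
eef_rot: [0.989, 0.15, 0.0, 0.001]
ft_force: [-4.0, -7.9, 13.7]
width: 0.0288
grip_force: 44.7
[ 0.5482 -0.0914  0.0591] [-4.  -7.9 13.7] [-0.85  1.1   0.12] [ 0.52  0.38 -0.52  1.8   0.22  1.01 -1.36] 44.706560504984026
wrist green 1785 w 178
 green ext [0.0235 0.0516] white [0.0352 0.055  0.0578]
  [(-58, 0, 0), (-56, 0, 0), (-54, 0, 0), (-52, 0, 0), (-49, 0, 0), (-47, 0, 0), (-45, 0, 0), (-43, 0, 0), (-41, 0, 0), (-39, 0, 0), (-37, 0, 0), (-35, 0, 0), (-33, 0, 0), (-31, 0, 0), (-29, 0, 0), (-27, 0, 0), (-25, 0, 0), (-23, 0, 0), (-21, 0, 0), (-19, 0, 0), (-17, 0, 0), (-15, 0, 0), (-13, 0, 0), (-11, 0, 0), (-9, 0, 0), (-7, 0, 0), (-5, 0, 0), (-3, 0, 0), (-1, 0, 0), (0, 0, 0), (2, 0, 0), (4, 0, 0), (6, 0, 0), (8, 0, 0), (10, 0, 0), (12, 0, 0), (14, 0, 0), (16, 0, 0), (18, 1, 0), (20, 4, 0), (22, 20, 0), (24, 30, 0), (26, 47, 0), (28, 73, 1), (30, 136, 1), (32, 145, 2), (34, 155, 4), (36, 150, 3), (38, 157, 3), (40, 145, 2), (42, 143, 3), (44, 161, 2), (46, 138, 1), (48, 133, 0), (50, 145, 2), (52, 2, 30), (54, 0, 66), (56, 0, 58)]
top green 184 w 4
```

```bash
python3 -m crank '{"steps":[[[-0.01,-0.03,-0.01],[0,0,0.5]],[[0,0,-0.01],[0,0,0.8]],[[0,0,-0.01],[0,0,0.8]],[[0,0,-0.01],[0,0,0.8]],[[0,0,-0.01],[0,0,0.8]],[[0,0,-0.01],[0,0,0.3]],[[0,0,0],[0,0,0]],[[0,0,0],[0,0,0]]]}'
python3 b.py q2 | cut -c1-300
```

```text
time: 13.18
ee_pos: [0.5481, -0.0914, 0.0576]
eef_rot: [0.948, 0.32, 0.0, 0.001]
ft_force: [-4.3, -4.2, 14.6]
width: 0.029
grip_force: 44.9
[ 0.5481 -0.0914  0.0576] [-4.3 -4.2 14.6] [-0.66  1.14  0.1 ] [ 0.57  0.4  -0.58  1.8   0.25  1.02 -1.03] 44.89817722700536
wrist green 3475 w 519
 green ext [0.0146 0.0515] white [0.0028 0.0139 0.0575]
  [(-58, 0, 0), (-56, 0, 0), (-54, 0, 0), (-52, 0, 0), (-49, 0, 0), (-47, 0, 0), (-45, 0, 0), (-43, 0, 0), (-41, 0, 0), (-39, 0, 0), (-37, 0, 0), (-35, 0, 0), (-33, 0, 0), (-31, 0, 0), (-29, 0, 0), (-27, 0, 0), (-25, 0, 0), (-23, 0, 0), (-21, 0, 0), (-19, 0, 0), (-17, 0, 0), (-15, 0, 0), (-13, 0, 0)
top green 189 w 10
 green ext [-0.0472  0.0511] white [0.0012 0.0043 0.0074]
  [(-58, 0, 0), (-56, 0, 0), (-54, 0, 0), (-52, 0, 0), (-49, 1, 0), (-47, 5, 0), (-45, 4, 0), (-43, 4, 0), (-41, 6, 0), (-39, 5, 0), (-37, 3, 0), (-35, 7, 0), (-33, 1, 0), (-31, 5, 0), (-29, 6, 0), (-27, 2, 0), (-25, 5, 0), (-23, 6, 0), (-21, 1, 0), (-19, 5, 0), (-17, 6, 0), (-15, 1, 0), (-13, 6, 0)
```

View pics/q2wrist.png

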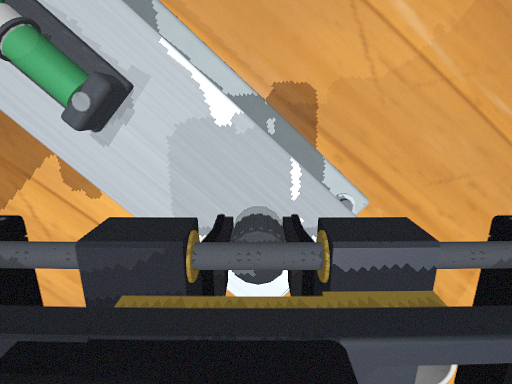

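The wrist view shows the bubble's near end at (8,18), just past the ring at (15,28), so it is nearly centred. I'll turn a bit more.

```bash
python3 -m crank '{"steps":[[[-0.01,-0.01,-0.01],[0,0,0.5]],[[0,0,-0.01],[0,0,0.8]],[[0,0,-0.01],[0,0,0.7]],[[0,0,0],[0,0,0]],[[0,0,0],[0,0,0]]]}'
python3 b.py q3 | sed 's/([-0-9]*, 0, 0), //g'
python3 - <<'E'
import cv2,numpy as np
a=cv2.imread('pics/q3wrist.png');t=cv2.imread('pics/q3top.png')
cv2.imwrite('pics/q3.png',np.hstack([cv2.resize(a[:150,:200],(400,300),interpolation=2),cv2.resize(t[155:195,170:223],(400,300),interpolation=2)]))
E
```

```text
time: 13.7
ee_pos: [0.548, -0.0915, 0.057]
eef_rot: [0.916, 0.401, 0.0, 0.001]
ft_force: [-3.8, -3.6, 14.9]
width: 0.029
grip_force: 44.9
[ 0.548  -0.0915  0.057 ] [-3.8 -3.6 14.9] [-0.44  1.18  0.05] [ 0.59  0.4  -0.61  1.8   0.27  1.02 -0.86] 44.90806806832552
wrist green 3188 w 210
 green ext [0.0159 0.0514] white [0.0524 0.0557 0.0578]
  [(12, 2, 1), (14, 32, 1), (16, 43, 0), (18, 77, 0), (20, 99, 0), (22, 146, 0), (24, 197, 0), (26, 218, 0), (28, 204, 0), (30, 186, 0), (32, 207, 0), (34, 211, 0), (36, 193, 0), (38, 200, 0), (40, 210, 0), (42, 191, 0), (44, 197, 0), (46, 200, 0), (48, 184, 0), (50, 189, 3), (52, 2, 40), (54, 0, 76), (56, 0, 89)]
top green 180 w 14
 green ext [-0.047   0.0511] white [-0.0018  0.0038  0.0073]
  [(-49, 1, 0), (-47, 5, 0), (-45, 3, 0), (-43, 5, 0), (-41, 6, 0), (-39, 3, 0), (-37, 5, 0), (-35, 6, 0), (-33, 3, 0), (-31, 5, 0), (-29, 5, 0), (-27, 4, 0), (-25, 2, 0), (-23, 6, 0), (-21, 1, 0), (-19, 6, 0), (-17, 4, 0), (-15, 3, 0), (-13, 4, 0), (-11, 5, 0), (-9, 6, 0), (-7, 3, 0), (-5, 5, 0), (-3, 0, 1), (-1, 0, 1), (0, 0, 4), (2, 0, 2), (4, 0, 2), (6, 0, 4), (12, 1, 0), (14, 3, 0), (16, 4, 0), (18, 6, 0), (20, 2, 0), (22, 5, 0), (24, 4, 0), (26, 4, 0), (28, 4, 0), (30, 5, 0), (32, 7, 0), (34, 2, 0), (36, 6, 0), (38, 5, 0), (40, 3, 0), (42, 5, 0), (44, 6, 0), (46, 3, 0), (48, 3, 0), (50, 6, 0), (56, 0, 0)]
```

View pics/q3.png

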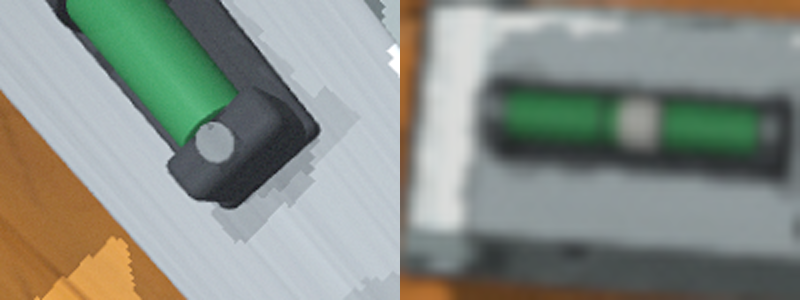

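```bash
cat > prof.py <<'E'
from h import *
a=np.array([.547,-.0905])-np.array([.5615,.0745]);a/=np.hypot(*a)
def proj(c,p):
    T=np.array(c['T']);q=(p-T[:3,3])@T[:3,:3];q=q*[1,-1,-1]
    f=192/np.tan(np.radians(c['vfov'])/2);K=np.array([[f,0,c['cx']],[0,f,c['cy']],[0,0,1.]])
    return cv2.projectPoints(q.reshape(-1,1,3),np.zeros(3),np.zeros(3),K,np.array([c['k1'],0,0,0,0.]))[0][:,0].astype(np.float32)
s=np.arange(-.062,.062,.001);t=np.arange(-.004,.0041,.001)
for n in('top','scene'):
    im=np.mean([ (c:=cams.camera(n))['pixels'].astype(np.float32) for _ in range(3)],0)
    S,TT=np.meshgrid(s,t)
    p=np.stack([.5615+S*a[0]-TT*a[1],.0745+S*a[1]+TT*a[0],0*S+.078],-1).reshape(-1,3)
    uv=proj(c,p);v=cv2.remap(im,uv[:,0].reshape(S.shape),uv[:,1].reshape(S.shape),cv2.INTER_LINEAR).mean(0)
    g=v[:,1]-v[:,2]; red=v[:,2]
    e=np.where(g>g.max()/2)[0];mid=(s[e[0]]+s[e[-1]])/2
    k=abs(s-mid)<.035;w=np.clip(red-np.median(red[k])-15,0,None)*k
    h=np.where(k&(red>(red[k].max()+np.median(red[k]))/2))[0]
    print(n,'ends',s[e[0]],s[e[-1]],'mid',mid.round(4),'bubble centroid',((w*s).sum()/w.sum()-mid).round(4),'edges',(s[h[0]]-mid).round(4),(s[h[-1]]-mid).round(4))
    kk=abs(s-mid)<.022;print(' G',[(int(round(1000*(x-mid))),int(y),int(z)) for x,y,z in zip(s[kk],v[kk,1],red[kk])])
print(monitor.read_state()['ft_force'].round(1))
E
python3 prof.py
```

```text
top ends -0.046999999999999986 0.0500000000000001 mid 0.0015 bubble centroid 0.0028 edges -0.0045 0.0105
 G [(-22, 116, 52), (-21, 117, 52), (-20, 117, 52), (-19, 117, 52), (-18, 116, 52), (-17, 114, 52), (-16, 112, 52), (-15, 108, 52), (-14, 103, 51), (-13, 99, 50), (-12, 99, 51), (-11, 101, 52), (-10, 103, 53), (-9, 108, 60), (-8, 113, 70), (-7, 119, 79), (-6, 125, 93), (-5, 132, 108), (-4, 138, 122), (-3, 143, 131), (-2, 146, 138), (-1, 149, 145), (1, 150, 147), (2, 151, 149), (3, 152, 150), (4, 151, 150), (5, 150, 148), (6, 149, 146), (7, 143, 141), (8, 137, 134), (9, 131, 127), (10, 123, 115), (11, 115, 102), (12, 107, 89), (13, 107, 78), (14, 107, 68), (15, 108, 59), (16, 110, 56), (17, 113, 54), (18, 115, 52), (19, 116, 52), (20, 116, 53), (21, 117, 53), (22, 117, 53)]
scene ends -0.046999999999999986 0.0520000000000001 mid 0.0025 bubble centroid 0.0017 edges -0.0035 0.0075
 G [(-22, 162, 115), (-21, 159, 110), (-20, 156, 105), (-19, 153, 101), (-18, 150, 98), (-17, 148, 96), (-16, 143, 94), (-15, 137, 91), (-14, 131, 87), (-13, 124, 83), (-12, 120, 82), (-11, 119, 84), (-10, 121, 89), (-9, 128, 97), (-8, 138, 109), (-7, 151, 123), (-6, 162, 138), (-5, 173, 153), (-4, 181, 166), (-3, 187, 176), (-2, 191, 184), (-1, 193, 189), (1, 193, 192), (2, 192, 192), (3, 189, 191), (4, 185, 187), (5, 180, 182), (6, 174, 175), (7, 167, 167), (8, 158, 157), (9, 150, 147), (10, 141, 137), (11, 133, 127), (12, 128, 119), (13, 126, 113), (14, 127, 110), (15, 133, 110), (16, 140, 113), (17, 147, 116), (18, 153, 119), (19, 157, 120), (20, 160, 120), (21, 163, 120), (22, 164, 119)]
[-3.3 -5.  15.9]
```

Both views put the bubble at about +2.5 mm, so roughly 12° more.

```bash
python3 -m crank '{"steps":[[[0,0,-0.01],[0,0,0.6]],[[0,0,-0.01],[0,0,1]],[[0,0,-0.01],[0,0,0.8]],[[0,0,0],[0,0,0]],[[0,0,0],[0,0,0]]]}'
python3 prof.py
```

```text
time: 14.52
ee_pos: [0.5479, -0.0915, 0.0563]
eef_rot: [0.869, 0.495, 0.0, 0.001]
ft_force: [-4.5, -4.4, 16.3]
width: 0.0291
grip_force: 44.9
top ends -0.046999999999999986 0.0510000000000001 mid 0.002 bubble centroid 0.0003 edges -0.007 0.008
 G [(-21, 117, 52), (-20, 117, 52), (-19, 117, 52), (-18, 116, 52), (-17, 114, 53), (-16, 112, 53), (-15, 109, 53), (-14, 104, 53), (-13, 100, 53), (-12, 100, 58), (-11, 104, 66), (-10, 107, 74), (-9, 115, 86), (-8, 124, 102), (-7, 132, 116), (-6, 138, 126), (-5, 143, 134), (-4, 147, 142), (-3, 149, 145), (-2, 150, 147), (-1, 151, 149), (0, 152, 150), (1, 152, 150), (2, 152, 151), (3, 151, 148), (4, 149, 145), (5, 147, 142), (6, 140, 131), (7, 132, 119), (8, 124, 107), (9, 116, 94), (10, 108, 82), (11, 102, 69), (12, 102, 63), (13, 104, 58), (14, 107, 54), (15, 109, 53), (16, 112, 53), (17, 115, 53), (18, 115, 53), (19, 116, 53), (20, 117, 53), (21, 117, 53)]
scene ends -0.046999999999999986 0.0510000000000001 mid 0.002 bubble centroid 0.0005 edges -0.005 0.007
 G [(-21, 161, 115), (-20, 159, 111), (-19, 157, 106), (-18, 154, 102), (-17, 151, 99), (-16, 148, 97), (-15, 143, 94), (-14, 137, 91), (-13, 131, 89), (-12, 125, 88), (-11, 123, 91), (-10, 123, 100), (-9, 127, 111), (-8, 135, 125), (-7, 145, 141), (-6, 157, 156), (-5, 167, 169), (-4, 177, 179), (-3, 184, 186), (-2, 189, 191), (-1, 192, 193), (0, 194, 195), (1, 193, 195), (2, 191, 193), (3, 188, 190), (4, 184, 186), (5, 178, 180), (6, 170, 169), (7, 160, 157), (8, 149, 143), (9, 139, 128), (10, 131, 116), (11, 125, 106), (12, 122, 100), (13, 124, 98), (14, 130, 100), (15, 138, 105), (16, 146, 111), (17, 153, 117), (18, 158, 120), (19, 162, 122), (20, 164, 122), (21, 166, 121)]
[-4.5 -3.3 16.1]
```

```bash
python3 -m crank '{"steps":[[[0,0,-0.03],[0,0,0.1]],[[0,0,0],[0,0,0]],[[0,0,0],[0,0,0]],[[0,0,0],[0,0,0]],[[0,0,0],[0,0,0]],[[0,0,0],[0,0,0]]]}'
python3 prof.py | grep -v G
python3 - <<'E'
from h import *
t=cam('top','f.png');P=pts(t);z=P[...,2]
m=(z>.038)&(z<.054)&(np.hypot(P[...,0]-.531,P[...,1]+.26)<.05);q=P[m]
print(m.sum(),cv2.minEnclosingCircle((q[:,:2]*1000).astype(np.float32)))
E
```

```text
time: 15.32
ee_pos: [0.5479, -0.0915, 0.056]
eef_rot: [0.867, 0.498, 0.0, 0.001]
ft_force: [-5.8, -3.4, 21.6]
width: 0.0288
grip_force: 44.9
top ends -0.046999999999999986 0.0510000000000001 mid 0.002 bubble centroid -0.0006 edges -0.008 0.007
scene ends -0.046999999999999986 0.0510000000000001 mid 0.002 bubble centroid 0.0001 edges -0.005 0.006
[-6.6 -4.7 21.1]
82 ((529.9376831054688, -260.5305480957031), 26.319889068603516)
```

```bash
python3 -c "
from bench import ticket
print(ticket.close_job())"
```

```text
the job is handed in; nothing more can be done
None
```

I handed the job in at about 16 s of the 58 s allowed: the sleeve stands upright on the bench and the knob is gripped and pressed with the foot on its pad (about 21 N). The bubble measured within 0.6 mm of centre, and the arm touched nothing else that I could see; the hand-in gave no verdict.

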